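# Switch off the dry-block heater and hold its red-capped tubes up for inspection

## Robot

A 6-joint arm with a two-finger parallel gripper is mounted at the origin on the work surface. World frame = base frame: x ahead of the robot, y to its left, z up, the work surface at z = 0. Lengths are in m, angles in rad, forces in N, time in s.
With the tool pointing down it reaches from about 0.25 to 0.775 m from the base axis. Payload 4 kg.
Tool frame: the origin (TCP) lies between the finger pads; the fingertips stand 17 mm ahead of it and the grasp point (between the pads) lies 2 mm behind it (bot.tcp_to_tips is the distance from the TCP to the fingertips, in m); z points along the fingers, x is the direction in which the jaws open and shut, and the axes are right-handed (so a half turn about z gives the same grasp; the last joint's range is limited). The gripper opens to 94 mm and grips with 3 to 60 N. Pads are 16 mm wide; open, the fingers measure 119 mm over their backs; the gripper's body (75 mm by 177 mm) begins 78 mm behind the grasp point.
Start: joints at [-1.363, 0.087, 1.371, -0, 1.684, -0.103], TCP at [0.168, -0.524, 0.223] pointing down, gripper open.
Joint ranges: [-3.1, 3.1], [-0.76, 2.03], [0.27, 2.55], [-1.08, 4.22], [0.17, 2.65], [-2.57, 2.57]. Speed limits (rad/s): [2.79, 2.79, 3.14, 3.14, 3.14, 3.14].

## Interface

Orientations are given as a unit quaternion [x, y, z, w].
In Python, from rig import bot, optics gives the robot as it stands.
- The arm moves only by the shell command python3 -m jog 'ROWS' [OPENING] [FORCE]. ROWS is text: rows parted by semicolons, each of 4 numbers parted by spaces: the shift along the tool's x, y, z in m, then the turn about the tool's z in rad. A call has 1 to 20 rows; each row shifts and turns the commanded pose from where the row before left it, along the tool's axes as they then stand; what a row does not reach is not made up. A row lasts 1/12 s, in which the tool goes at most 41.7 mm and 7.16 degrees, less where a joint would pass 70% of its speed; a pose out of reach is approached as far as the arm can. A call is refused whole if a number of a shift passes 0.0417 or a number of a turn 0.125, either way. A call with a gripper value outside its range is refused whole. OPENING is the opening, from -1 (shut) to 1 (fully open), so that 0 is half open, set as the call begins (- or left out, the last holds). The fingers move at their own pace and stop on an object; FORCE is the grip in N (left out, the last holds). Time passes only in rows, so rows that do not move let the fingers close. It gives the time, the measured TCP pose, the force and the opening at its end, in the units of the state.
- bot.observe(): the state, without advancing time (a new reading comes with each control period).
- optics.grab_frame(name): name is "side" or "top"; returns the picture (480x640x3 uint8, red, green, blue); there is no depth.
- optics.camera_info(name): a dict with "intrinsics" (3x3 intrinsics, pixels), "extrinsics" (4x4, takes a point from camera to world coordinates). Camera axes: x right, y up, looking along -z (the intrinsics and any distortion apply to the point x, -y, -z); pixel columns grow to the right and rows downward; lengths in m; the calibration is good to about 2 mm. A picture is of the moment at which its call begins. camera_info takes no time and is no camera call.
- bot.finish_job(): hands the job in, once; it reports no verdict.
The state is a dict: "t": time; "joint_positions": joint angles; "joint_vel": joint speeds; "joint_efforts": joint torques, N m; "tcp_pos": TCP position; "tcp_rot": TCP orientation; "ft_force": force on the tool from outside, world axes, zero at the start; "moment": the same for the moment, N m; "opening": finger opening in m.
Only numpy, scipy, OpenCV 4.12 (cv2) and the standard library are available. Lean on these libraries where they do the work, as an engineer would, in place of code of your own. Each camera call takes 0.05 s, during which the arm holds its last target.

## Task

Switch the tube heater off by twisting its orange knob clockwise to its stop and letting go so that it springs back; only then take the block of red-capped tubes by its handle and lift it straight up until its underside is a good 6 cm above the heater's white top. Finish while holding it there over the heater, level and still, with all four tubes in it; never tip it on the way, and leave the blue-capped block and the bottle, tip box and marker where they are.

Things in the scene. Friction and masses are not known exactly. Their poses are not given: they have to be found in the camera images.
- heater: Tube heater fixed to the bench: white slab 180 (x) by 400 (y) by 60 mm high; origin at the centre of its underside, z up, -x its front. Two wells, 66 (x) by 92 (y) mm, 25 mm deep (floor 35 mm above the bench), at y = -10 and +120 mm, hold a tube block each; which is in which varies. At y = -150 mm a grey pod, 100 by 85 mm, rises to 85 mm and carries the knob. Place and yaw vary.
- off_knob (a joint): Spring-return off-knob, turned clockwise seen from above about its upright axis: 0 at rest (where its spring brings it back as soon as it is let go), 1.05 rad at its stop. The spring is light: 0.03 N m at rest, 0.12 N m at the stop.
- knob_grip (a point): On the knob's axis at the height to grip, 36 mm above the pod, 121 mm above the bench. The grip is an orange upright fin 40 mm long, 12 mm thick, from 8 to 48 mm above the pod, on a black disc 44 mm across. At rest the fin lies along this point's x axis, which is then the heater's x axis; the axes turn with the knob. White tick marks on the pod show rest and stop.
- red_block: The block to lift: aluminium, 60 (x) by 86 (y) by 45 mm high, 0.5 to 0.8 kg, holding four loose glass tubes with red caps (cap tops 90 mm above its underside) in two rows either side of its handle. Origin at the centre of its underside, axes parallel to the heater's within a degree or two. It stands loose in one of the wells with 3 mm of play all round.
- red_handle (a point): Centre of the red-capped block's handle, 125 mm above the block's underside: a level black bar 84 mm long along the block's y axis, 12 mm thick (x), 14 mm high (z), on two thin steel posts at y = -37 and +37 mm. 28 mm of free air between bar and caps. Axes as the block's.
- blue_block: Bystander: the same kind of block and handle, with blue-capped tubes fixed in it, standing in the other well. Origin at the centre of its underside.
- bottle: Bystander: brown glass reagent bottle, 64 mm across, 130 mm high, standing on the bench left of the heater. Origin at the centre of its underside.
- tip_box: Bystander: yellow box with a clear lid, 84 by 124 by 62 mm high, right of the heater. Origin at the centre of its underside.
- marker: Bystander: grey marker pen with a black cap, about 125 mm long along its y axis, 13 mm thick, lying on the bench on the robot's side of the heater. Origin on its underside, near its middle.
- tube0: One of the four loose glass tubes with a red cap (17 mm across) in the red-capped block; 82 mm long in all, 13 mm across, 15 g; origin at the tube's foot, 8 mm above the block's underside; z along the tube to the cap. Not to be handled.
- tube1: One of the four loose glass tubes with a red cap (17 mm across) in the red-capped block; 82 mm long in all, 13 mm across, 15 g; origin at the tube's foot, 8 mm above the block's underside; z along the tube to the cap. Not to be handled.
- tube2: One of the four loose glass tubes with a red cap (17 mm across) in the red-capped block; 82 mm long in all, 13 mm across, 15 g; origin at the tube's foot, 8 mm above the block's underside; z along the tube to the cap. Not to be handled.
- tube3: One of the four loose glass tubes with a red cap (17 mm across) in the red-capped block; 82 mm long in all, 13 mm across, 15 g; origin at the tube's foot, 8 mm above the block's underside; z along the tube to the cap. Not to be handled.

How it is judged:
On the way, in this order (a step that is already met when the one before it is completed fails the run):
1. with the red-capped block still in its well, the knob is twisted to its stop (value of joint off_knob above 0.98 rad and height (world z) of red_block below 0.041 m and distance of red_block from where it was at the start of the episode below 0.012 m), for 0.1 s.
2. the knob is let go and has sprung back to rest, the block still in its well (value of joint off_knob below 0.1 rad and contact force between the fingers and off_knob below 0.3 N and height (world z) of red_block below 0.041 m and distance of red_block from where it was at the start of the episode below 0.012 m), for 0.2 s.
At the end, for the whole second after the job is handed in: Fingers hold the red-capped block, underside 110 to 250 mm above the bench, within 180 mm of the heater centre, tilt under 0.1 rad, underside centre under 30 mm/s, touching no heater or blue-capped block; tubes in their holes, knob under 0.1 rad, bystanders within 20 mm of their start (height (world z) of red_block between 0.11 and 0.25 m and horizontal distance between red_block and heater below 0.18 m and angle between red_block's own z axis and vertical below 0.1 rad and linear speed of red_block below 0.03 m/s and contact force between the fingers and red_block above 2 N and contact force between red_block and heater below 0.1 N and contact force between red_block and blue_block below 0.1 N and value of joint off_knob below 0.1 rad and z of tube0 in the frame of red_block between -0.002 and 0.02 m and horizontal distance between each of tube0, tube1, tube2, tube3 and red_block below 0.04 m and angle between each of tube0, tube1, tube2, tube3's own z axis and vertical below 0.25 rad and z of tube1 in the frame of red_block between -0.002 and 0.02 m and z of tube2 in the frame of red_block between -0.002 and 0.02 m and z of tube3 in the frame of red_block between -0.002 and 0.02 m and distance of each of blue_block, bottle, tip_box, marker from where it was at the start of the episode below 0.02 m); the arm keeps its last pose, push and grip.
It fails at once if the red-capped block is tipped by more than 0.3 rad (angle between red_block's own z axis and vertical above 0.3 rad).
It fails at once if the blue-capped block is moved by more than 20 mm (distance of blue_block from where it was at the start of the episode above 0.02 m).
It fails at once if the bottle is moved by more than 20 mm (distance of bottle from where it was at the start of the episode above 0.02 m).
It fails at once if the tip box is moved by more than 20 mm (distance of tip_box from where it was at the start of the episode above 0.02 m).
It fails at once if the marker is moved by more than 20 mm (distance of marker from where it was at the start of the episode above 0.02 m).
It also fails if it takes over 48 s, if anything falls off the work surface, if the arm or the gripper's body presses on something with over 40 N, if the wrist force passes 120 N, or if a joint passes its speed limit or range.

## Working session

There is one attempt and no reset: what is moved stays moved. The work goes in short steps, Python scripts to look and compute and a shell command to move; the robot and the scene stay as the last step left them, time stands still between calls to the robot, and variables do not carry over. Pictures are saved under pics/ and viewed, and the job is handed in when it is done.

```bash
ls; mkdir -p pics
python3 - <<'E'
from rig import bot, optics
import cv2
for n in("side","top"):
    cv2.imwrite(f"pics/{n}0.png",optics.grab_frame(n)[:,:,::-1])
    i=optics.camera_info(n);print(n,i)
print(bot.observe())
E
```

```text
pics
side {'intrinsics': array([[567.91099969,   0.        , 311.0266314 ],
       [  0.        , 567.91099969, 232.71070235],
       [  0.        ,   0.        ,   1.        ]]), 'extrinsics': array([[ 0.91563089,  0.30844213, -0.25784401,  0.31227605],
       [-0.40199055,  0.71021195, -0.57792957, -0.56502778],
       [ 0.00486607,  0.63282102,  0.77428281,  0.95054593],
       [ 0.        ,  0.        ,  0.        ,  1.        ]])}
top {'intrinsics': array([[446.02846795,   0.        , 325.84497977],
       [  0.        , 446.02846795, 238.55976219],
       [  0.        ,   0.        ,   1.        ]]), 'extrinsics': array([[-0.0282213 ,  0.99853494, -0.04616858,  0.51816005],
       [-0.99956079, -0.02777218,  0.0103408 ,  0.03885889],
       [ 0.00904345,  0.04644013,  0.99888014,  1.05132441],
       [ 0.        ,  0.        ,  0.        ,  1.        ]])}
{'t': 0.1, 'joint_positions': array([-1.36311517e+00,  8.79078073e-02,  1.37205363e+00,  3.01073698e-06,
        1.68359509e+00, -1.03118189e-01]), 'joint_vel': array([ 0.0015584 , -0.00043992, -0.00502344, -0.00046268,  0.00076421,
        0.00119394]), 'joint_efforts': array([ 2.70323646e-03, -3.41252589e+01, -3.03301084e+01,  7.20254774e-02,
        3.05213663e-02, -9.75736612e-05]), 'tcp_pos': array([ 0.16809642, -0.52321915,  0.22143169]), 'tcp_rot': array([ 8.08028106e-01, -5.89143120e-01, -7.28666080e-04, -6.58210493e-04]), 'ft_force': array([0.28412049, 0.7337358 , 0.30355859]), 'moment': array([ 0.01395467,  0.00688496, -0.04059581]), 'opening': 0.09422276290952133}
```

View pics/side0.png

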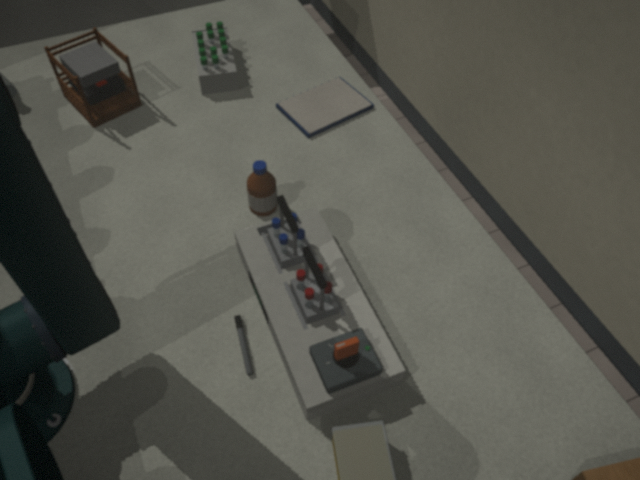

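View pics/top0.png

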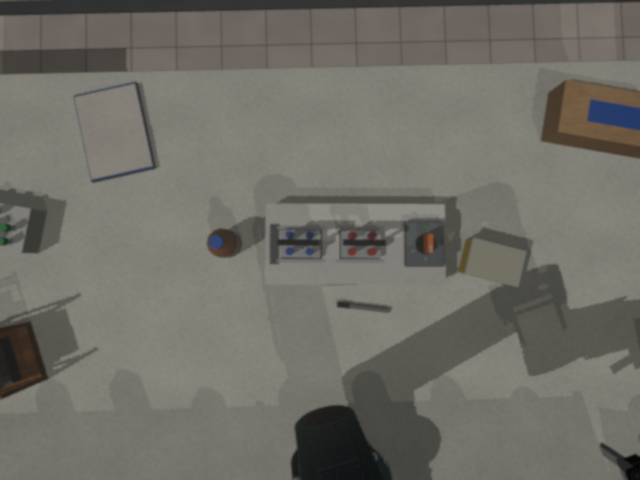

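The top view shows the heater at about columns 265-448 and rows 203-285. The red block is the middle one near (362,243), the knob is near (428,243), and the blue block is at left near (298,243). I'll enlarge both views.

Run:
```python
import cv2
a=cv2.imread("pics/top0.png")[190:300,250:460]; a=cv2.convertScaleAbs(a,alpha=1.6)
cv2.imwrite("pics/topc.png",cv2.resize(a,(798,418),interpolation=cv2.INTER_CUBIC))
a=cv2.imread("pics/side0.png")[190:420,225:415]; a=cv2.convertScaleAbs(a,alpha=1.6)
cv2.imwrite("pics/sidec.png",cv2.resize(a,None,fx=2.6,fy=2.6,interpolation=cv2.INTER_CUBIC))
```

```text
(no output)
```

View pics/topc.png

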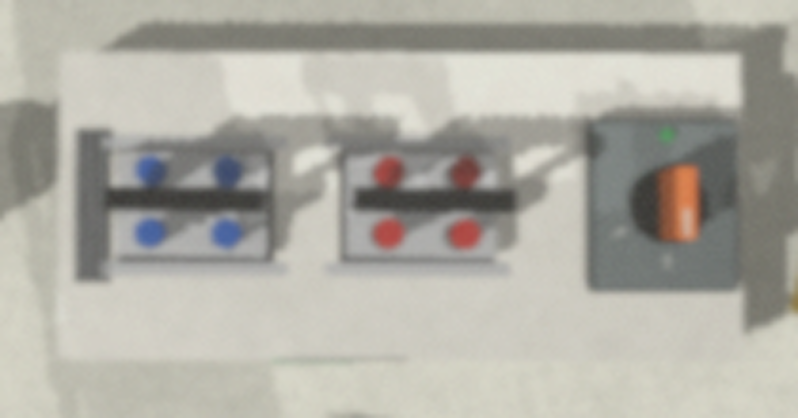

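View pics/sidec.png

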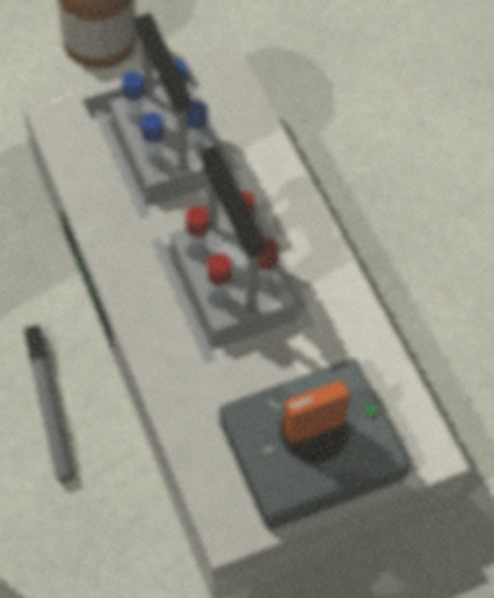

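```bash
cat > h.py <<'E'
import numpy as np
from rig import optics,bot
def ray(n,uv):
    i=optics.camera_info(n);K=i["intrinsics"];E=i["extrinsics"]
    d=np.linalg.inv(K)@[uv[0],uv[1],1];d=E[:3,:3]@(d*[1,-1,-1]);return E[:3,3],d
def atz(n,uv,z):
    o,d=ray(n,uv);return (o+d*(z-o[2])/d[2])
def proj(n,p):
    i=optics.camera_info(n);E=i["extrinsics"];c=E[:3,:3].T@(np.array(p)-E[:3,3]);c=c*[1,-1,-1];q=i["intrinsics"]@c;return q[:2]/q[2]
E
python3 - <<'E'
from h import *
np.set_printoptions(precision=4,suppress=True)
T=lambda u,v:(250+u/3.8-.37,190+v/3.8-.37)
S=lambda u,v:(225+u/2.6-.3,190+v/2.6-.3)
def show(n,f,pts,z):
    r=np.array([atz(n,f(*p),z)[:2] for p in pts]);print(r.tolist(),r.mean(0));
show("top",T,[(60,52),(742,48),(742,358),(60,360)],.06)
show("top",T,[(588,120),(740,118),(738,290),(588,288)],.085)
show("side",S,[(222,408),(353,362),(408,468),(272,522)],.085)
print('fin');show("top",T,[(660,166),(699,166),(699,242),(660,242)],.133)
show("side",S,[(286,402),(343,381),(349,390),(290,414)],.133)
print('red handle');show("top",T,[(355,200),(515,200)],.167)
show("side",S,[(213,150),(258,248)],.16)
print('blue');show("top",T,[(106,198),(265,200)],.167)
show("side",S,[(146,18),(182,104)],.16)
E
```

```text
[[0.6463958200513211, 0.16110824982091854], [0.6378932248613587, -0.24014842873346862], [0.456042625190509, -0.23275180943086962], [0.4663111775318261, 0.16506030293587426]] [ 0.5517 -0.0367]
[[0.5958596168476648, -0.14304313274846775], [0.5946131084293976, -0.2303245170187119], [0.4962998532072533, -0.22518646089258734], [0.4998679337243037, -0.13954601597574184]] [ 0.5467 -0.1845]
[[0.4990354504544262, -0.14615239208452513], [0.5925475183311153, -0.149874813523809], [0.5900357118195028, -0.23178419052893312], [0.49601514586515727, -0.22998980780145717]] [ 0.5444 -0.1895]
fin
[[0.5658522840423202, -0.17229681931949367], [0.5652636048943863, -0.1935440200905517], [0.5239750100532189, -0.19191358715836498], [0.5245710666249587, -0.17071104015756006]] [ 0.5449 -0.1821]
[[0.5264787520216907, -0.18138528393892311], [0.5652208220691912, -0.18240187788555712], [0.5658189052292144, -0.1895039647281866], [0.5252389223524021, -0.189770944319262]] [ 0.5457 -0.1858]
red handle
[[0.5507318984023746, -0.004227449616459378], [0.5483992562219343, -0.0878701555844058]] [ 0.5496 -0.046 ]
[[0.5550052428061267, -0.00243710395474539], [0.5498616492272181, -0.08711187352460398]] [ 0.5524 -0.0448]
blue
[[0.5553979156180984, 0.12563329618925734], [0.552042258328271, 0.042758775237477495]] [0.5537 0.0842]
[[0.5585885626659701, 0.12872303509580152], [0.5513219217037477, 0.04320973486093782]] [0.555 0.086]
```

```bash
python3 -m jog '-.0113 -.0257 0 0;-.0113 -.0257 0 0;-.0113 -.0257 0 0;-.0113 -.0257 0 0;-.0113 -.0257 0 0;-.0113 -.0257 0 0;-.0113 -.0257 0 0;-.0113 -.0257 0 0;-.0113 -.0257 0 0;-.0113 -.0257 0 0;-.0113 -.0257 0 0;-.0113 -.0257 0 0;-.0113 -.0257 0 0;-.0113 -.0257 0 0;-.0113 -.0257 0 0;-.0113 -.0257 0 0;-.0113 -.0257 0 0;-.0113 -.0257 0 0' 1 20
python3 -m jog '0 0 0 -.12;0 0 0 -.12;0 0 0 -.12;0 0 0 -.12;0 0 0 -.12;0 0 0 -.12;0 0 0 -.12;0 0 0 -.12;0 0 0 -.12;0 0 0 -.12;0 0 0 -.12;0 0 0 -.12;0 0 0 -.12;0 0 0 -.12;0 0 0 -.12;0 0 0 -.12;0 0 0 -.12;0 0 0 -.12;0 0 0 -.12;0 0 0 -.12'
python3 - <<'E'
from h import *
from scipy.spatial.transform import Rotation as R
s=bot.observe();m=R.from_quat(s['tcp_rot']).as_matrix();print(s['t'],s['tcp_pos'],m.round(4),np.arctan2(m[1,0],m[0,0]),s['joint_positions'])
E
```

```text
t: 1.6
tcp_pos: [0.5471, -0.1873, 0.2218]
tcp_rot: [0.808, -0.589, -0.001, 0.0]
ft_force: [0.1, 0.4, -0.3]
opening: 0.0943
t: 3.27
tcp_pos: [0.5461, -0.1884, 0.2217]
tcp_rot: [0.84, 0.542, -0.0, -0.001]
ft_force: [0.1, 0.2, -0.1]
opening: 0.0943
3.2667 [ 0.54614436 -0.18841602  0.22170383] [[ 4.122e-01  9.111e-01 -1.300e-03]
 [ 9.111e-01 -4.122e-01  5.000e-04]
 [-0.000e+00 -1.400e-03 -1.000e+00]] 1.145925881318831 [-4.30304517e-01  1.50343529e-01  1.30252469e+00 -5.12688256e-05
  1.69014003e+00 -1.57623644e+00]
```

```bash
python3 -m jog '0 0 0 -.1;0 0 0 -.1;0 0 0 -.1;0 0 0 -.103;.001 0 .02 0;0 0 .02 0;0 0 .02 0;0 0 .015 0;0 0 .007 0;0 0 0 0'
python3 - <<'E'
from h import *
import cv2
a=optics.grab_frame("side")[190:420,225:445,::-1];b=optics.grab_frame("top")[190:300,330:470,::-1]
f=lambda a,s:cv2.resize(cv2.convertScaleAbs(a,alpha=1.6),None,fx=s,fy=s,interpolation=cv2.INTER_CUBIC)
cv2.imwrite("pics/s1.png",f(a,2.6));cv2.imwrite("pics/t1.png",f(b,5))
E
```

```text
t: 4.1
tcp_pos: [0.545, -0.1869, 0.1376]
tcp_rot: [0.717, 0.697, -0.001, -0.003]
ft_force: [0.4, 0.3, -0.3]
opening: 0.0942
```

View pics/s1.png

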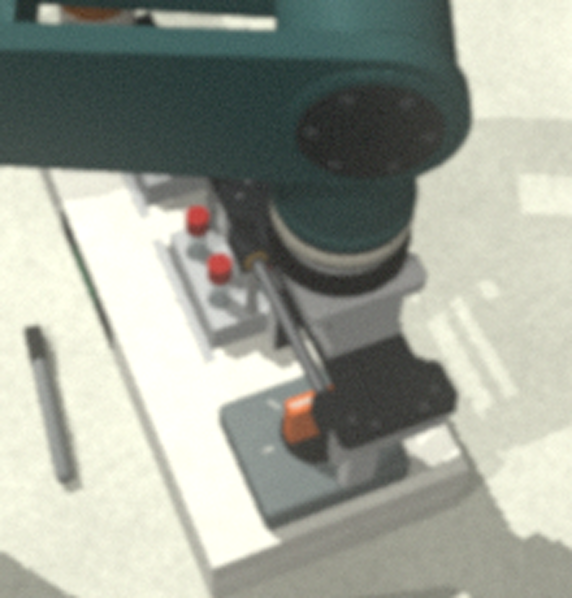

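View pics/t1.png

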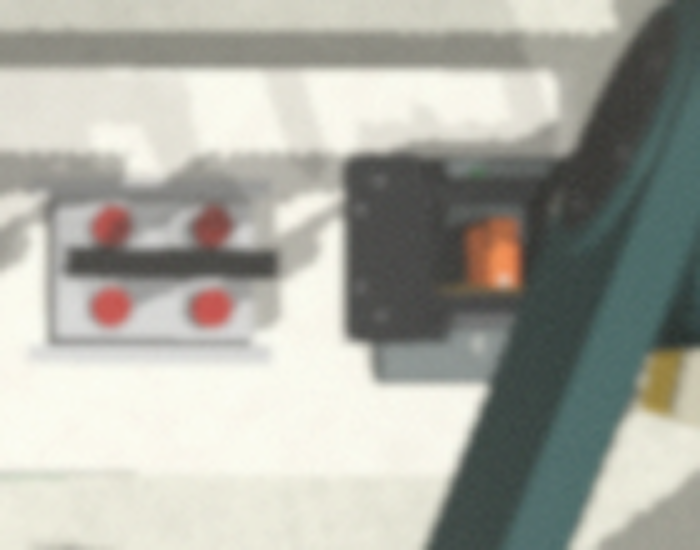

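The gripper straddles the orange fin, which sits between the jaws at about (495,255) in the top crop. The red block hasn't moved. I'll go down the last bit and close.

```bash
python3 -m jog '0 0 .01 0;0 0 .008 0;0 0 0 0;0 0 0 0'
python3 -m jog '0 0 0 0;0 0 0 0;0 0 0 0;0 0 0 0;0 0 0 0;0 0 0 0;0 0 0 0;0 0 0 0' -1 15
```

```text
t: 4.53
tcp_pos: [0.5461, -0.1874, 0.1218]
tcp_rot: [0.717, 0.697, -0.0, -0.001]
ft_force: [-0.7, -0.1, -0.6]
opening: 0.0942
t: 5.2
tcp_pos: [0.5464, -0.1876, 0.1225]
tcp_rot: [0.717, 0.697, -0.0, 0.0]
ft_force: [-0.1, 0.4, 0.7]
opening: 0.0439
```

```bash
python3 -m jog '0 0 .002 0;0 0 0 0;0 0 0 0;0 0 0 0;0 0 0 0;0 0 0 0;0 0 0 0;0 0 0 0;0 0 0 0;0 0 0 0' -1 15
```

```text
t: 6.03
tcp_pos: [0.5465, -0.1862, 0.1204]
tcp_rot: [0.717, 0.697, 0.001, -0.001]
ft_force: [0.6, 5.7, 1.0]
opening: 0.012
```

```bash
python3 -m jog '.0012 0 0 0;0 0 0 0;0 0 0 .08;0 0 0 .08;0 0 0 .08;0 0 0 .08;0 0 0 .08;0 0 0 0'
python3 -c "from rig import bot;s=bot.observe();print(s['ft_force'],s['moment'])"
python3 -m jog '0 0 0 .08;0 0 0 .08;0 0 0 .08;0 0 0 .08;0 0 0 .08;0 0 0 .08;0 0 0 .08;0 0 0 0;0 0 0 0'
python3 - <<'E'
from h import *
from scipy.spatial.transform import Rotation as R
s=bot.observe();m=R.from_quat(s['tcp_rot']).as_matrix();print(s['ft_force'],s['moment'],np.arctan2(m[1,0],m[0,0]),s['joint_positions'])
E
```

```text
t: 6.7
tcp_pos: [0.5463, -0.1867, 0.1204]
tcp_rot: [0.841, 0.54, -0.0, 0.0]
ft_force: [-0.7, 1.5, -0.2]
opening: 0.0119
[-0.73112157  1.45859282 -0.15406037] [ 0.40689148 -0.05918675  0.05507862]
t: 7.45
tcp_pos: [0.5457, -0.1875, 0.1204]
tcp_rot: [0.957, 0.289, -0.001, 0.001]
ft_force: [-2.1, -0.4, 0.8]
opening: 0.0121
[-2.06376599 -0.38954682  0.78076959] [-0.23576725  0.4569599   0.13122471] 0.5858459968720294 [-0.42761325  0.18864953  1.4607063  -0.00260171  1.49292203 -1.01325697]
```

```bash
python3 -m jog '0 0 0 .05;0 0 0 .05;0 0 0 0;0 0 0 0'
python3 -c "from rig import bot;s=bot.observe();print(s['ft_force'],s['moment'])"
python3 -m jog '0 0 0 .05;0 0 0 .03;0 0 0 0;0 0 0 0;0 0 0 0'
python3 - <<'E'
from h import *
import cv2
s=bot.observe();print(s['ft_force'],s['moment'],s['joint_positions'])
a=optics.grab_frame("side")[250:420,265:445,::-1]
cv2.imwrite("pics/s2.png",cv2.resize(cv2.convertScaleAbs(a,alpha=1.6),None,fx=3.4,fy=3.4,interpolation=cv2.INTER_CUBIC))
E
```

```text
t: 7.78
tcp_pos: [0.5456, -0.1875, 0.1204]
tcp_rot: [0.971, 0.24, -0.001, 0.001]
ft_force: [-4.8, -2.5, -0.1]
opening: 0.0119
[-4.78812892 -2.45603502 -0.08079869] [-0.55907107  0.78579573  0.15775379]
t: 8.2
tcp_pos: [0.5458, -0.1878, 0.1204]
tcp_rot: [0.98, 0.201, -0.001, 0.001]
ft_force: [-4.9, -4.4, 0.3]
opening: 0.0131
[-4.86006897 -4.35363715  0.32718994] [-0.67777034  0.70976389  0.36414695] [-0.42768732  0.18868856  1.46059441 -0.00325007  1.49247835 -0.83290871]
```

View pics/s2.png

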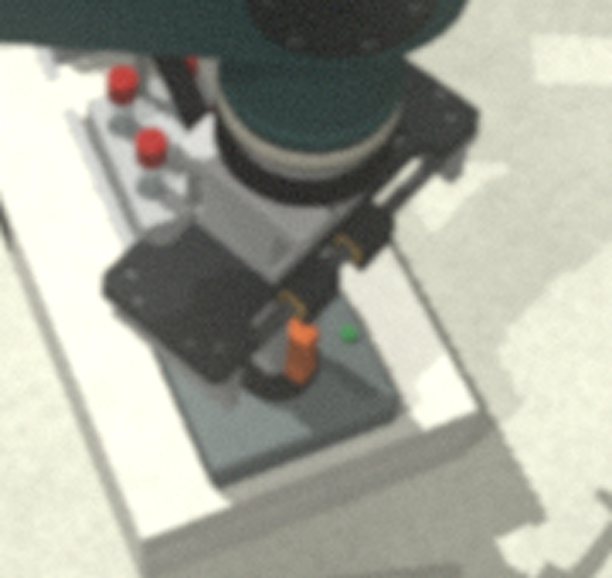

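At the stop: the torque rose from 0.16 to 0.36 N m and the fin started wedging the jaws open. In the picture the fin is turned, near (300,350). Now I'll let go.

```bash
python3 -m jog '0 0 0 0;0 0 0 0;0 0 0 0;0 0 0 0;0 0 0 0;0 0 0 0;0 0 0 0;0 0 0 0;0 0 0 0;0 0 0 0;0 0 0 0;0 0 0 0;0 0 0 0;0 0 0 0' 1
python3 -m jog '0 0 -.01 0;0 0 -.02 0;0 0 -.02 0;0 0 -.02 0;0 0 -.02 0;0 0 -.01 0;0 0 0 0;0 0 0 0'
python3 - <<'E'
from h import *
from scipy.spatial.transform import Rotation as R
import cv2
s=bot.observe();m=R.from_quat(s['tcp_rot']).as_matrix();print(s['ft_force'],np.arctan2(m[1,0],m[0,0]),m.round(4),s['joint_positions'])
a=optics.grab_frame("side")[250:420,265:445,::-1]
cv2.imwrite("pics/s3.png",cv2.resize(cv2.convertScaleAbs(a,alpha=1.6),None,fx=3.4,fy=3.4,interpolation=cv2.INTER_CUBIC))
E
```

```text
t: 9.42
tcp_pos: [0.5465, -0.1863, 0.1205]
tcp_rot: [0.98, 0.2, 0.0, -0.0]
ft_force: [-0.4, -0.7, -0.9]
opening: 0.094
t: 10.08
tcp_pos: [0.5467, -0.1864, 0.221]
tcp_rot: [0.98, 0.2, 0.0, 0.0]
ft_force: [0.5, 0.1, -0.4]
opening: 0.0941
[ 0.47659351  0.11786891 -0.43104908] 0.4029673765897111 [[ 9.199e-01  3.921e-01  1.100e-03]
 [ 3.921e-01 -9.199e-01 -6.000e-04]
 [ 8.000e-04  1.000e-03 -1.000e+00]] [-4.26767180e-01  1.48199807e-01  1.30639957e+00 -7.99499657e-05
  1.68571932e+00 -8.29743376e-01]
```

View pics/s3.png

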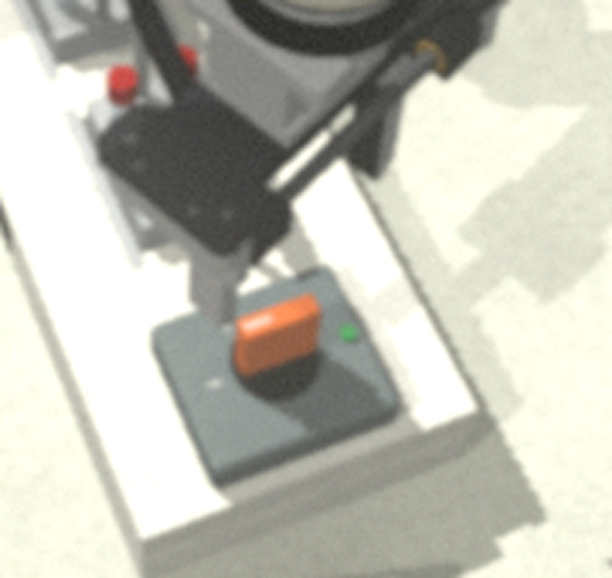

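The fin is back at rest, lined up with its original direction. Next I'll align with the red handle.

```bash
python3 -m jog '0 0 0 .108;0 0 0 .108;0 0 0 .108;0 0 0 .109;0 -.0235 0 0;0 -.0235 0 0;0 -.0235 0 0;0 -.0235 0 0;0 -.0235 0 0;0 -.0235 0 0;0 0 0 0;0 0 0 0;0 0 .01 0;0 0 .01 0;0 0 .01 0;0 0 0 0;0 0 0 0'
python3 - <<'E'
from h import *
from scipy.spatial.transform import Rotation as R
import cv2
s=bot.observe();m=R.from_quat(s['tcp_rot']).as_matrix();print(s['tcp_pos'],np.arctan2(m[1,0],m[0,0]))
f=lambda a,s:cv2.resize(cv2.convertScaleAbs(a,alpha=1.6),None,fx=s,fy=s,interpolation=cv2.INTER_CUBIC)
cv2.imwrite("pics/s4.png",f(optics.grab_frame("side")[190:370,225:425,::-1],3.2))
cv2.imwrite("pics/t4.png",f(optics.grab_frame("top")[190:300,280:440,::-1],4.5))
E
```

```text
t: 11.55
tcp_pos: [0.5498, -0.046, 0.1886]
tcp_rot: [1.0, -0.016, -0.002, -0.0]
ft_force: [0.0, -0.1, 0.9]
opening: 0.0942
[ 0.54984252 -0.04599024  0.18859671] -0.031177814503269223
```

View pics/s4.png

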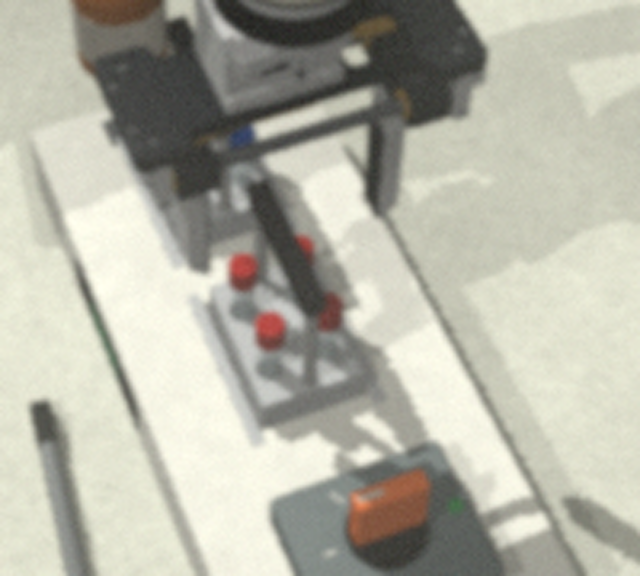

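View pics/t4.png

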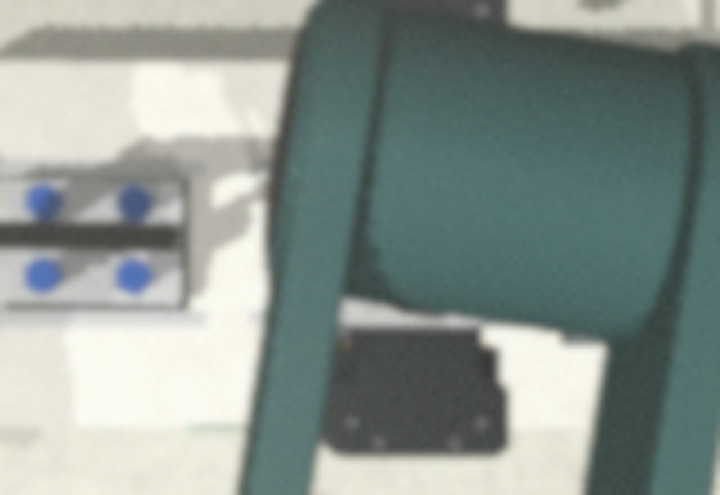

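The jaws straddle the red handle, and the knob is still at rest. I'll go down and grip.

```bash
python3 -m jog '.001 0 .01 0;0 0 .01 0;0 0 .009 0;0 0 0 0;0 0 0 0;0 0 0 0'
python3 -m jog '0 0 0 0;0 0 0 0;0 0 0 0;0 0 0 0;0 0 0 0;0 0 0 0;0 0 0 0;0 0 0 0;0 0 0 0;0 0 0 0;0 0 0 0;0 0 0 0;0 0 0 0;0 0 0 0' -1 10
```

```text
t: 12.15
tcp_pos: [0.5517, -0.0454, 0.1613]
tcp_rot: [1.0, -0.015, -0.0, 0.0]
ft_force: [0.2, 0.2, 0.5]
opening: 0.0939
t: 13.32
tcp_pos: [0.551, -0.0454, 0.1615]
tcp_rot: [1.0, -0.015, -0.001, 0.0]
ft_force: [-3.0, -0.5, 1.8]
opening: 0.0117
```

```bash
python3 -m jog '-.0005 0 0 0;0 0 0 0;0 0 0 0;0 0 0 0;0 0 0 0;0 0 -.003 0;0 0 -.003 0;0 0 -.004 0;0 0 -.004 0;0 0 0 0;0 0 0 0' -1 40
python3 - <<'E'
from h import *
import cv2
s=bot.observe();print(s['tcp_pos'],s['ft_force'],s['moment'])
f=lambda a,s:cv2.resize(cv2.convertScaleAbs(a,alpha=1.6),None,fx=s,fy=s,interpolation=cv2.INTER_CUBIC)
cv2.imwrite("pics/s5.png",f(optics.grab_frame("side")[190:370,225:425,::-1],3.2))
E
```

```text
t: 14.23
tcp_pos: [0.5515, -0.0455, 0.1756]
tcp_rot: [1.0, -0.015, 0.0, 0.0]
ft_force: [-0.9, -0.1, -8.0]
opening: 0.0111
[ 0.55154528 -0.04545998  0.17556917] [-0.94109247 -0.11265543 -8.03192878] [-0.03991428 -0.13278144 -0.01003262]
```

View pics/s5.png

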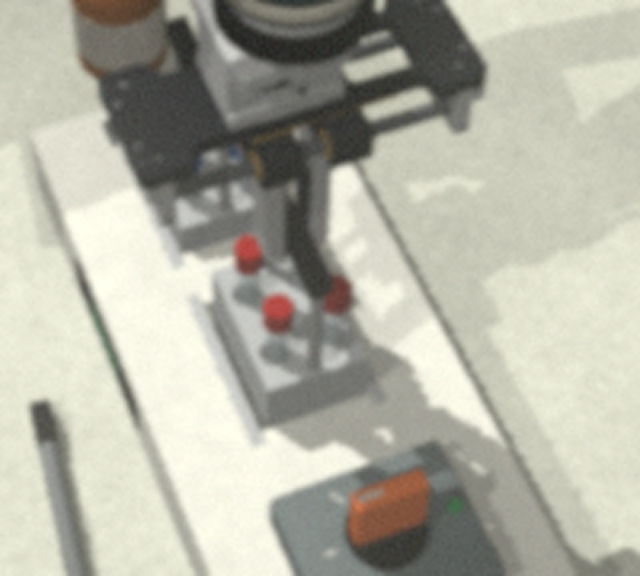

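The block is rising level: its top edge is parallel to the well in the picture, and the wrist carries 8 N. I'll continue up.

```bash
python3 -m jog '0 0 -.003 0;0 0 -.006 0;0 0 -.008 0;0 0 -.008 0;0 0 -.008 0;0 0 -.008 0;0 0 -.008 0;0 0 -.008 0;0 0 -.008 0;0 0 -.008 0;0 0 -.008 0;0 0 -.006 0;0 0 -.004 0;0 0 -.002 0;0 0 0 0;0 0 0 0;0 0 0 0;0 0 0 0;0 0 0 0;0 0 0 0'
python3 - <<'E'
from h import *
import cv2
s=bot.observe();print(s['tcp_pos'],s['ft_force'],s['moment'],abs(s['joint_vel']).max())
f=lambda a,s:cv2.resize(cv2.convertScaleAbs(a,alpha=1.6),None,fx=s,fy=s,interpolation=cv2.INTER_CUBIC)
cv2.imwrite("pics/s6.png",f(optics.grab_frame("side")[140:370,225:425,::-1],2.6))
cv2.imwrite("pics/t6.png",optics.grab_frame("top")[:,:,::-1])
E
```

```text
t: 15.95
tcp_pos: [0.5511, -0.0454, 0.2681]
tcp_rot: [1.0, -0.015, -0.0, -0.0]
ft_force: [0.9, -1.2, -7.8]
opening: 0.0117
[ 0.55111155 -0.04540212  0.26814333] [ 0.9202302  -1.23213335 -7.76429184] [-0.02773109 -0.09809031  0.00453783] 0.0025712355359972733
```

View pics/s6.png

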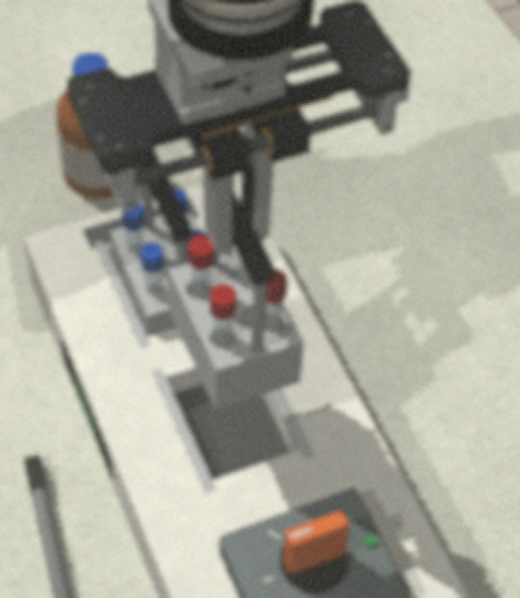

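View pics/t6.png

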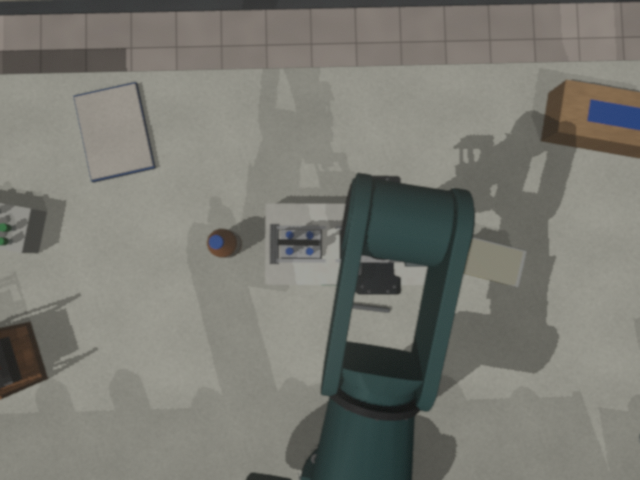

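Run:
```python
from h import *
c,s=np.cos(-.03),np.sin(-.03)
for z in(.1416,.13):
  for x,y in((-.03,-.043),(.03,-.043)):
    q=proj("side",[.551+c*x-s*y,-.0454+s*x+c*y,z]);print(z,(q-[225-.3,140-.3])*2.6)
print(bot.observe()['joint_vel'].round(4)); bot.finish_job()
```

```text
0.1416 [215.24177397 409.86024858]
0.1416 [300.04849341 381.15627179]
0.13 [215.24110186 419.53038756]
0.13 [299.26997274 390.94725203]
[ 0.0005 -0.0021 -0.0015 -0.0003  0.001  -0.0014]
the job is handed in; nothing more can be done
```

The heater was switched off first, then the red-capped block was lifted straight up. I handed the job in at about 16 s with the block held level and still over the heater. No verdict is reported, so this rests on my own checks.

- **Knob:** I twisted it clockwise until the torque jumped from 0.16 to 0.36 N m, which I took as its stop. After I let go, the picture showed the fin back at rest, before the block was touched. I had no direct reading of the knob angle.
- **Block height:** The arm's rise puts the underside at about 142 mm above the bench, roughly 8 cm above the white top. The block's lower corners in the side view fit that height to within about 3 camera pixels, if anything slightly higher.
- **Grip:** I held the handle at 40 N, with a steady wrist load of 7.8 N and the joints practically still.
- **Level:** The block looked level in the last side picture.
- **Tubes:** Three red caps were visible in place. The fourth was hidden behind the handle and fingers, so I could not see it directly.
- **Other items:** The blue-capped block and bottle looked unmoved. The marker and tip box were partly hidden by the arm in the last top view, but what showed was in place.

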